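Load the DIN-rail meters into their test cradles

TASK

Load the verification bench: put each of the four electricity meters into the test cradle made for its width, face up and seated flat on the cradle's floor between the lips (either way round). Set them down gently, do not drop or knock them over, and leave the terminal cover and the screwdriver where they lie.

Things in the scene. Friction and masses are not known exactly. Their poses are not given: they have to be found in the camera images.
- meter_18: Loose off-white DIN-rail meter, narrowest of four, on its back, face up, about 70 g. 90 mm long (x), 18 wide (y); body up to 42 mm high, on its middle a raised front 45 (x) x 18 mm (y) up to 66, light-blue face, green display. Grip across the 18 mm. Starts nearer the robot than the cradles, x away from the robot, yaw within 0.45 rad. Origin: centre of underside.
- cradle_18: Fixed aluminium test cradle for meter_18, base 136 (x) x 55 (y) x 8 mm. Pocket with dark floor 99 x 27 mm, 8 mm above the bench; steel lips round it to 22 mm, flared 5 mm outward. Black contact block at each x end, to 26 mm, 1 socket each (blue -x, red +x). Meter lies along x, either way round. x away from robot, yaw within 0.25. Origin: on the bench below pocket centre.
- meter_36: Loose off-white DIN-rail meter, 2nd narrowest of four, on its back, face up, about 140 g. 90 mm long (x), 36 wide (y); body up to 42 mm high, on its middle a raised front 45 (x) x 36 mm (y) up to 66, light-blue face, green display. Grip across the 36 mm. Starts nearer the robot than the cradles, x away from the robot, yaw within 0.45 rad. Origin: centre of underside.
- cradle_36: Fixed aluminium test cradle for meter_36, base 136 (x) x 73 (y) x 8 mm. Pocket with dark floor 99 x 45 mm, 8 mm above the bench; steel lips round it to 22 mm, flared 5 mm outward. Black contact block at each x end, to 26 mm, 2 sockets each (blue -x, red +x). Meter lies along x, either way round. x away from robot, yaw within 0.25. Origin: on the bench below pocket centre.
- meter_54: Loose off-white DIN-rail meter, 2nd widest of four, on its back, face up, about 220 g. 90 mm long (x), 54 wide (y); body up to 42 mm high, on its middle a raised front 45 (x) x 54 mm (y) up to 66, light-blue face, green display. Grip across the 54 mm. Starts nearer the robot than the cradles, x away from the robot, yaw within 0.45 rad. Origin: centre of underside.
- cradle_54: Fixed aluminium test cradle for meter_54, base 136 (x) x 91 (y) x 8 mm. Pocket with dark floor 99 x 63 mm, 8 mm above the bench; steel lips round it to 22 mm, flared 5 mm outward. Black contact block at each x end, to 26 mm, 3 sockets each (blue -x, red +x). Meter lies along x, either way round. x away from robot, yaw within 0.25. Origin: on the bench below pocket centre.
- meter_72: Loose off-white DIN-rail meter, widest of four, on its back, face up, about 300 g. 90 mm long (x), 72 wide (y); body up to 42 mm high, on its middle a raised front 45 (x) x 72 mm (y) up to 66, light-blue face, green display. Grip the raised part across its 45 mm, fingertips above 42 mm. Starts nearer the robot than the cradles, x away from the robot, yaw within 0.45 rad. Origin: centre of underside.
- cradle_72: Fixed aluminium test cradle for meter_72, base 136 (x) x 109 (y) x 8 mm. Pocket with dark floor 99 x 81 mm, 8 mm above the bench; steel lips round it to 22 mm, flared 5 mm outward. Black contact block at each x end, to 26 mm, 4 sockets each (blue -x, red +x). Meter lies along x, either way round. x away from robot, yaw within 0.25. Origin: on the bench below pocket centre.
- terminal_cover: Bystander: loose black plastic terminal cover with a grey window, 60 (x) x 150 (y) x 28 mm high. Origin: centre of its underside. Leave it where it lies.
- screwdriver: Bystander: loose screwdriver with a green handle, about 190 mm long, under 30 mm thick, lying along its own x, handle to -x. Origin: on the bench under its middle. Leave it where it lies.
Not all that is in view belongs to the job. What is shaped like the cradle_36 but purple is not meant.

How it is judged:
By the outcome, as a careful person would: the job done as asked, in the order asked, and still so for the second after the job is handed in, with the robot touching nothing.
It also fails if it takes over 102 s, if anything falls off the work surface, if the arm or the gripper's body presses on something with over 40 N, if the wrist force passes 120 N, or if a joint passes its speed limit or range.

ROBOT

A 6-joint arm with a two-finger parallel gripper is mounted at the origin on the work surface. World frame = base frame: x ahead of the robot, y to its left, z up, the work surface at z = 0. Lengths are in m, angles in rad, forces in N, time in s.
With the tool pointing down it reaches from about 0.35 to 0.875 m from the base axis. Payload 4.2 kg.
Tool frame: the origin (TCP) lies between the finger pads; the fingertips stand 22 mm ahead of it and the grasp point (between the pads) lies 3 mm ahead of it; z points along the fingers, x is the direction in which the jaws open and shut, and the axes are right-handed (so a half turn about z gives the same grasp; the last joint's range is limited). The gripper opens to 87 mm and grips with 3 to 60 N. Pads are 19 mm wide; open, the fingers measure 117 mm over their backs; the gripper's body (75 mm by 190 mm) begins 51 mm behind the grasp point.
Start: joints at [1.537, 0.385, 0.008, 0, -1.194, -0.259], TCP at [0.18, 0.598, 0.245] pointing down, gripper open.
Joint ranges: [-3.14, 3.14], [-1.21, 2.06], [-1.07, 1.41], [-3.16, 2.05], [-2.99, -0.16], [-3.1, 3.1]. Speed limits (rad/s): [2.79, 2.79, 3.14, 3.14, 3.14, 3.14].

INTERFACE

Orientations are given as [roll, pitch, yaw] about the fixed x, y, z axes, in that order (R = Rz(yaw) Ry(pitch) Rx(roll)).
In Python, from rig import robot gives the robot as it stands.
- The arm moves only by the shell command python3 -m jog 'ROWS' [FORCE]. ROWS is text: rows parted by semicolons, each of 7 numbers parted by spaces: the shift along the world's x, y, z in m, then the turn, a rotation vector about the world's x, y, z in rad, then the opening, from 0 (shut) to 1 (fully open). In form: tx ty tz ax ay az grip; .... A call has exactly 10 rows; each row is the pose to reach, as a shift and turn from the pose commanded when the call began; what a row does not reach only later rows make up. A row lasts 1/12 s, in which the tool goes at most 41.7 mm and 7.16 degrees, less where a joint would pass 70% of its speed; a pose out of reach is approached as far as the arm can. A call with a gripper value outside its range is refused whole. The fingers move at their own pace and stop on an object; FORCE is the grip in N (left out, the last holds). Time passes only in rows, so rows that repeat a pose let the fingers close, or fill a call up. It gives the time, the measured TCP pose, the force and the opening at its end, in the units of the state.
- robot.state(): the state, without advancing time (a new reading comes with each control period).
- robot.camera(name): name is "side" or "top"; returns a dict with "img" (420x560x3 uint8, red, green, blue), "K" (3x3 intrinsics, pixels), "dist" ([k1, k2, p1, p2, k3] as OpenCV has them; the pictures are not rectified), "eye" and "orientation" of the camera in the world. Camera axes: x right, y down, z forward; pixel columns grow to the right and rows downward; lengths in m; the calibration is good to about 2 mm. A picture is of the moment at which its call begins. There is no depth.
- robot.hand_in(): hands the job in, once; it reports no verdict.
Trained networks look in the newest picture that a camera, given by its name, has taken for a name from the list of things; names that differ only in an ending like _2 or _b are one class to them, and where a whole thing is asked for, a point or a joint stands for the part that bears it (a point fixed in the world has none). Each returns a list of dicts, best first, with "score" (0 to 1); they miss things now and then, are a little off and sometimes report something else, mostly with a low value. They report only what shows in the picture. A call takes as long as a camera call. They do not tell look-alikes from the thing itself.
- robot.search_frame(label, camera): "position" ([x, y, z] in m, in the coordinates of the camera as it stood for that picture, good to about 4 mm: the middle of the surface that is visible of it).
- robot.landmark_of(label, camera): "position" ([x, y, z] in m, in the coordinates of the camera as it stood for that picture, good to about 4 mm: a listed point, or the origin of a listed thing).
The state is a dict: "clock": time; "joint_pos": joint angles; "dq": joint speeds; "tau": joint torques, N m; "ee_pos": TCP position; "orientation": TCP orientation; "ft_force": force on the tool from outside, world axes, zero at the start; "wrist_torque": the same for the moment, N m; "grip_width": finger opening in m.
Only numpy, scipy, OpenCV 4.12 (cv2) and the standard library are available. Lean on these libraries where they do the work, as an engineer would, in place of code of your own. Each camera call takes 0.05 s, during which the arm holds its last target.

## Working session

There is one attempt and no reset: what is moved stays moved. The work goes in short steps, Python scripts to look and compute and a shell command to move; the robot and the scene stay as the last step left them, time stands still between calls to the robot, and variables do not carry over. Pictures are saved under pics/ and viewed, and the job is handed in when it is done.

```bash
ls; mkdir -p pics; python3 - <<'E'
from rig import robot
import cv2
s=robot.state()
print({k:s[k] for k in ['clock','ee_pos','orientation','grip_width','joint_pos']})
for n in ['side','top']:
    c=robot.camera(n); cv2.imwrite(f'pics/{n}0.png',c['img'][:,:,::-1]); print(n,c['K'],c['dist'],c['eye'],c['orientation'])
E
```

```text
pics
{'clock': 0.0, 'ee_pos': array([0.18021716, 0.59786315, 0.24345587]), 'orientation': array([-3.14152874e+00, -2.22283599e-03, -1.86380322e+00]), 'grip_width': 0.08698814955327704, 'joint_pos': array([ 1.53657461e+00,  3.85562475e-01,  6.64302753e-03, -5.45300523e-04,
       -1.19404210e+00, -2.58583945e-01])}
side [[383.43734281   0.         281.01724673]
 [  0.         383.43734281 210.52176365]
 [  0.           0.           1.        ]] [0.02574155 0.         0.         0.         0.        ] [ 0.32252087 -0.82872392  0.70726742] [-2.1952998   0.00846512 -0.13916783]
top [[444.81251819   0.         281.54588109]
 [  0.         444.81251819 213.78397216]
 [  0.           0.           1.        ]] [-0.1311661  0.         0.         0.         0.       ] [0.31077692 0.11621975 1.2791478 ] [-3.01681613 -0.0261281  -1.56954409]
```

View pics/side0.png

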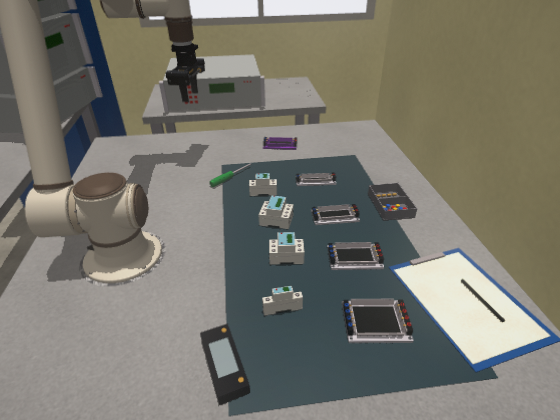

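View pics/top0.png

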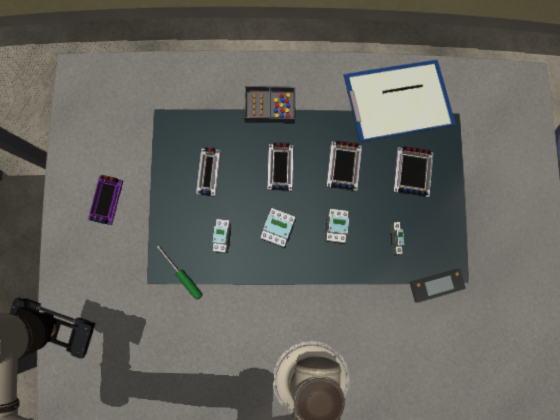

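The top view shows the cradles at about (208,171), (280,166), (345,165) and (413,171) for 18/36/54/72. The purple decoy is at (106,200). The meters are at (221,235), (278,227), (338,226) and (399,237), probably 36, 72, 54 and 18. The cover is at (438,286) and the screwdriver at (180,272).

```bash
cat > h.py <<'E'
import numpy as np, cv2
from scipy.spatial.transform import Rotation as R
from rig import robot
def Rc(c): return R.from_euler('xyz',c['orientation']).as_matrix()
def p2w(c,uv,z):
    uv=np.array(uv,float).reshape(-1,1,2)
    n=cv2.undistortPoints(uv,c['K'],np.array(c['dist'],float)).reshape(-1,2)
    d=np.c_[n,np.ones(len(n))]@Rc(c).T; e=np.array(c['eye'])
    return e+d*((z-e[2])/d[:,2])[:,None]
def w2p(c,P):
    Rm=Rc(c); rv,_=cv2.Rodrigues(Rm.T); t=-Rm.T@np.array(c['eye'])
    return cv2.projectPoints(np.array(P,float).reshape(-1,1,3),rv,t,c['K'],np.array(c['dist'],float))[0].reshape(-1,2)
def c2w(c,p): return Rc(c)@np.array(p)+np.array(c['eye'])
E
python3 - <<'E'
from h import *
for cam in ['top','side']:
    c=robot.camera(cam)
    for k in ['meter','cradle']:
        for n in [18,36,54,72]:
            L=f'{k}_{n}'
            for f in (robot.landmark_of,):
                print(cam,L,[(round(r['score'],2),np.round(c2w(c,r['position']),3).tolist()) for r in f(L,cam)[:4]])
print(robot.state()['clock'])
c=robot.camera('top'); im=c['img'][:,:,::-1]
cv2.imwrite('pics/ct.png',cv2.resize(im[130:260,180:445],None,fx=3,fy=3,interpolation=cv2.INTER_CUBIC))
c=robot.camera('side'); im=c['img'][:,:,::-1]
cv2.imwrite('pics/cs.png',cv2.resize(im[160:350,230:430],None,fx=3,fy=3,interpolation=cv2.INTER_CUBIC))
E
```

```text
top meter_18 [(0.91, [0.407, 0.255, -0.004]), (0.82, [0.402, -0.245, 0.002]), (0.72, [0.434, -0.073, -0.001]), (0.63, [0.43, 0.099, -0.0])]
top meter_36 [(0.91, [0.407, 0.255, -0.004]), (0.82, [0.402, -0.245, 0.002]), (0.72, [0.434, -0.073, -0.001]), (0.63, [0.43, 0.099, -0.0])]
top meter_54 [(0.91, [0.407, 0.255, -0.004]), (0.82, [0.402, -0.245, 0.002]), (0.72, [0.434, -0.073, -0.001]), (0.63, [0.43, 0.099, -0.0])]
top meter_72 [(0.91, [0.407, 0.255, -0.004]), (0.82, [0.402, -0.245, 0.002]), (0.72, [0.434, -0.073, -0.001]), (0.63, [0.43, 0.099, -0.0])]
top cradle_18 [(0.92, [0.604, -0.308, -0.003]), (0.89, [0.608, 0.085, -0.002]), (0.87, [0.509, 0.601, -0.003]), (0.79, [0.612, -0.095, -0.005])]
top cradle_36 [(0.92, [0.604, -0.308, -0.003]), (0.89, [0.608, 0.085, -0.002]), (0.87, [0.509, 0.601, -0.003]), (0.79, [0.612, -0.095, -0.005])]
top cradle_54 [(0.92, [0.604, -0.308, -0.003]), (0.89, [0.608, 0.085, -0.002]), (0.87, [0.509, 0.601, -0.003]), (0.79, [0.612, -0.095, -0.005])]
top cradle_72 [(0.92, [0.604, -0.308, -0.003]), (0.89, [0.608, 0.085, -0.002]), (0.87, [0.509, 0.601, -0.
[... 455 characters left out ...]
]
side meter_72 [(0.88, [0.404, 0.256, 0.002]), (0.85, [0.429, 0.097, -0.004]), (0.7, [0.403, -0.243, 0.0]), (0.63, [0.263, -0.366, 0.002])]
side cradle_18 [(0.96, [0.599, 0.3, 0.001]), (0.89, [0.605, -0.312, 0.0]), (0.86, [0.609, 0.089, 0.003]), (0.85, [0.617, -0.101, -0.004])]
side cradle_36 [(0.96, [0.599, 0.3, 0.001]), (0.89, [0.605, -0.312, 0.0]), (0.86, [0.609, 0.089, 0.003]), (0.85, [0.617, -0.101, -0.004])]
side cradle_54 [(0.96, [0.599, 0.3, 0.001]), (0.89, [0.605, -0.312, 0.0]), (0.86, [0.609, 0.089, 0.003]), (0.85, [0.617, -0.101, -0.004])]
side cradle_72 [(0.96, [0.599, 0.3, 0.001]), (0.89, [0.605, -0.312, 0.0]), (0.86, [0.609, 0.089, 0.003]), (0.85, [0.617, -0.101, -0.004])]
1.0
```

View pics/ct.png

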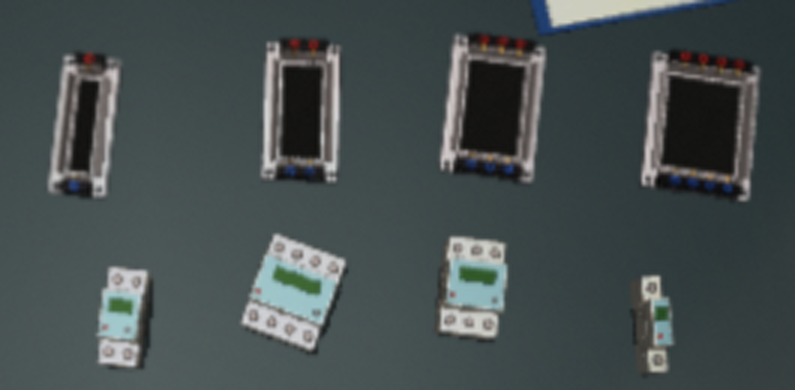

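View pics/cs.png

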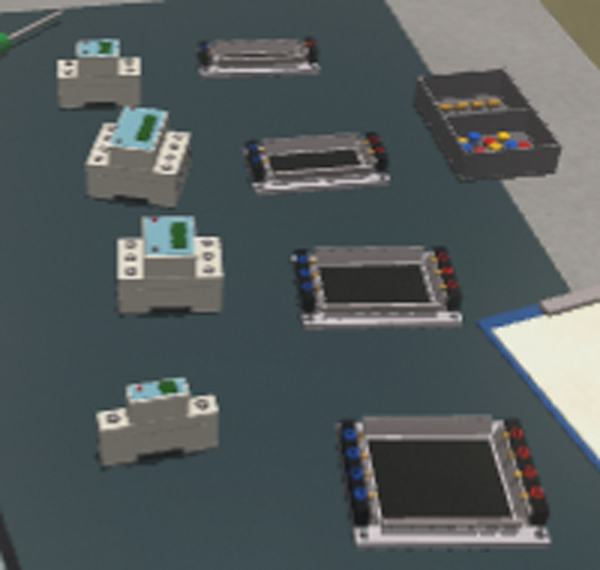

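Identities are clear from the width and terminal count: 36, 72, 54, 18 from left to right. The decoy purple cradle is ruled out. Next I fit poses in both views.

```bash
cat > fit.py <<'E'
from h import *
from scipy.optimize import minimize
S=4
def box(x0,x1,y0,y1,z0,z1): return np.array([[x,y,z] for x in(x0,x1) for y in(y0,y1) for z in(z0,z1)])
def meter_parts(w,z=0): w=w/1000; return [box(-.045,.045,-w/2,w/2,z,z+.042),box(-.0225,.0225,-w/2,w/2,z,z+.066)]
def cradle_parts(w):
    w=w/1000; W=w+.037; return [box(-.068,.068,-W/2,W/2,0,.008),box(-.0545,.0545,-w/2-.0095,w/2+.0095,.008,.022),box(-.068,.068,-w/2,w/2,.008,.026)]
def sil(c,parts,p,roi):
    x0,y0,w,h=roi; m=np.zeros((h*S,w*S),np.uint8)
    T=np.array([[np.cos(p[2]),-np.sin(p[2])],[np.sin(p[2]),np.cos(p[2])]])
    for b in parts:
        P=b.copy(); P[:,:2]=b[:,:2]@T.T+p[:2]
        q=(w2p(c,P)-[x0,y0]+.5)*S-.5
        cv2.fillConvexPoly(m,cv2.convexHull(np.round(q*16).astype(np.int32)),255,shift=4)
    return cv2.resize(m,(w,h),interpolation=cv2.INTER_AREA)/255.
def seg(c,roi,cradle):
    x0,y0,w,h=roi; im=c['img'][y0:y0+h,x0:x0+w].astype(np.float32)
    bg=np.median(np.r_[im[0],im[-1],im[:,0],im[:,-1]],axis=0)
    d=np.abs(im-bg).sum(2); return np.clip((d-25)/40,0,1)
def fit(cams,parts,p0,cradle=False):
    R_=[]
    for c in cams:
        q=np.vstack([w2p(c,b*[1,1,1]+[p0[0],p0[1],0]) for b in parts]); a=np.floor(q.min(0)-9).astype(int); e=np.ceil(q.max(0)+9).astype(int)
        roi=(*a,*(e-a)); g=seg(c,roi,cradle)
        if cradle: # fill
            m=(g>.5).astype(np.uint8); m=cv2.morphologyEx(m,cv2.MORPH_CLOSE,np.ones((5,5))); cn=cv2.findContours(m,cv2.RETR_EXTERNAL,cv2.CHAIN_APPROX_NONE)[0]
            k=max(cn,key=cv2.contourArea); f=np.zeros_like(m); cv2.drawContours(f,[k],-1,1,-1); g=np.maximum(g*(f>0),cv2.erode(f,np.ones((3,3))))
        R_.append((c,roi,g))
    def cost(v):
        p=[v[0]/100,v[1]/100,v[2]/10]; s=0
        for c,roi,g in R_:
            m=sil(c,parts,p,roi); s+=np.abs(m-g).sum()/g.sum()
        return s
    best=None
    for y in (p0[2]-.2,p0[2],p0[2]+.2):
        r=minimize(cost,[p0[0]*100,p0[1]*100,y*10],method='Nelder-Mead',options=dict(initial_simplex=np.array([p0[0]*100,p0[1]*100,y*10])+np.array([[0,0,0],[.5,0,0],[0,.5,0],[0,0,1]]),xatol=.005,fatol=1e-4))
        if best is None or r.fun<best.fun: best=r
    v=best.x; return np.array([v[0]/100,v[1]/100,v[2]/10]),best.fun
def draw(c,im,parts,p):
    T=np.array([[np.cos(p[2]),-np.sin(p[2])],[np.sin(p[2]),np.cos(p[2])]])
    for b in parts:
        P=b.copy(); P[:,:2]=b[:,:2]@T.T+p[:2]; q=(w2p(c,P)+.5)*3-.5
        for i in range(8):
            for j in range(i):
                if (b[i]!=b[j]).sum()==1: cv2.line(im,*[tuple(int(t) for t in np.round(q[k]*8)) for k in(i,j)],(0,0,255),1,cv2.LINE_AA,3)
E
cat > f1.py <<'E'
from fit import *
cams=[robot.camera('top'),robot.camera('side')]
M={18:(.403,-.245,0),36:(.406,.255,-.1),54:(.434,-.073,0),72:(.430,.098,-.3)}
C={18:(.599,.3,0),36:(.608,.087,0),54:(.614,-.098,0),72:(.605,-.31,0)}
ims=[cv2.resize(c['img'][:,:,::-1],None,fx=3,fy=3,interpolation=cv2.INTER_CUBIC) for c in cams]
for n in M:
    for nm,parts,p0,cr in(('meter',meter_parts(n),M[n],0),('cradle',cradle_parts(n),C[n],1)):
        o=[]
        for cs in (cams[:1],cams[1:],cams):
            p,f=fit(cs,parts,p0,cr); o.append((np.round(p,4).tolist(),round(f,3)))
        print(nm,n,*o)
        for c,im in zip(cams,ims): draw(c,im,parts,p)
cv2.imwrite('pics/ft.png',ims[0][390:780,540:1335]); cv2.imwrite('pics/fs.png',ims[1][480:1050,690:1290])
E
python3 f1.py
```

```text
meter 18 ([0.4006, -0.2465, 0.056], np.float64(0.529)) ([0.4017, -0.2444, 0.0548], np.float64(0.094)) ([0.4012, -0.2463, 0.0568], np.float64(0.645))
cradle 18 ([0.5941, 0.2995, -0.0858], np.float64(0.046)) ([0.5977, 0.3034, -0.0931], np.float64(0.072)) ([0.5953, 0.3004, -0.0846], np.float64(0.196))
meter 36 ([0.4055, 0.254, -0.0852], np.float64(0.162)) ([0.4061, 0.2557, -0.0533], np.float64(0.341)) ([0.4062, 0.2542, -0.082], np.float64(0.508))
cradle 36 ([0.6101, 0.0888, -0.0239], np.float64(0.05)) ([0.6126, 0.0928, -0.0233], np.float64(0.054)) ([0.6109, 0.0897, -0.0239], np.float64(0.158))
meter 54 ([0.4357, -0.0739, -0.1277], np.float64(0.108)) ([0.4367, -0.0707, -0.1525], np.float64(0.208)) ([0.4359, -0.0731, -0.1134], np.float64(0.336))
cradle 54 ([0.6149, -0.1004, -0.1239], np.float64(0.092)) ([0.6178, -0.0958, -0.1301], np.float64(0.031)) ([0.6163, -0.0984, -0.1208], np.float64(0.182))
meter 72 ([0.4306, 0.0959, -0.3624], np.float64(0.09)) ([0.4295, 0.0975, -0.3369], np.float64(0.371)) ([0.4302, 0.0961, -0.3539], np.float64(0.468))
cradle 72 ([0.6002, -0.3099, -0.138], np.float64(0.029)) ([0.6021, -0.3068, -0.1406], np.float64(0.029)) ([0.6008, -0.3086, -0.1391], np.float64(0.095))
```

View pics/ft.png

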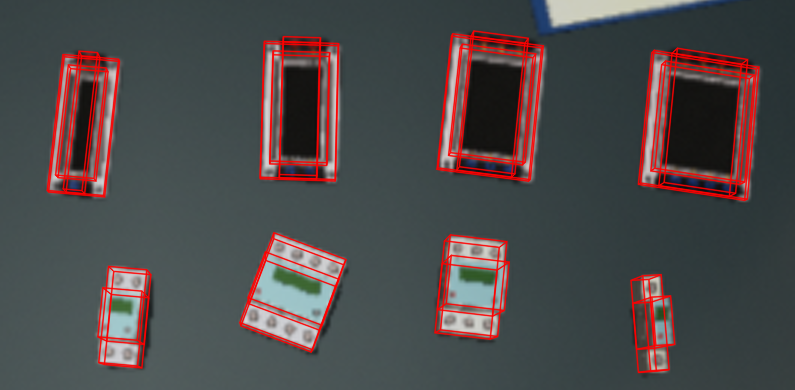

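View pics/fs.png

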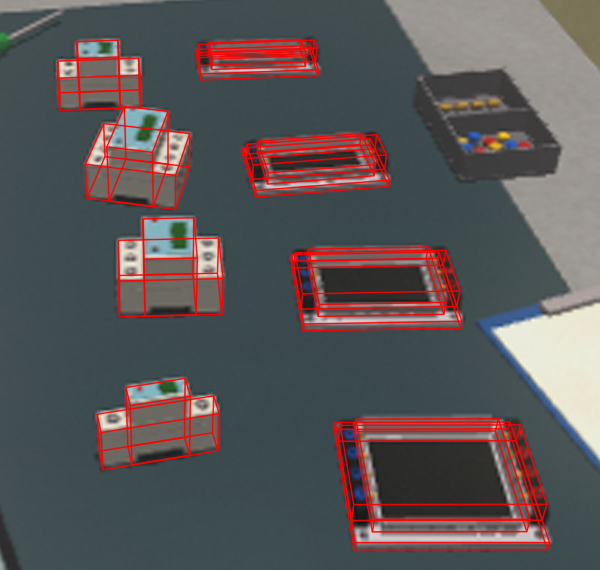

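All fits sit well on the outlines, and the two views agree within 2–4 mm. I start with meter_36: move above it (0.406, 0.255) with the jaw yaw turned +0.21.

```bash
python3 -m jog '0.03 -0.045 -0.01 0 0 0.03 1; 0.055 -0.08 -0.02 0 0 0.06 1; 0.08 -0.12 -0.03 0 0 0.09 1; 0.105 -0.16 -0.04 0 0 0.12 1; 0.13 -0.2 -0.055 0 0 0.15 1; 0.155 -0.235 -0.07 0 0 0.18 1; 0.18 -0.27 -0.085 0 0 0.2 1; 0.205 -0.305 -0.095 0 0 0.213 1; 0.222 -0.335 -0.1 0 0 0.213 1; 0.226 -0.343 -0.105 0 0 0.213 1' 20; python3 - <<'E'
from h import *
s=robot.state(); print(s['clock'],s['ee_pos'],s['orientation'],s['joint_pos'])
E
```

```text
clock: 2.03
ee_pos: [0.4035, 0.2604, 0.1419]
orientation: [-3.14, 0.001, -1.65]
ft_force: [0.8, 0.9, -0.1]
grip_width: 0.0872
2.0333 [0.40349006 0.26043757 0.14193935] [-3.14034689e+00  1.26905231e-03 -1.64978343e+00] [ 9.12614512e-01  2.47764369e-01 -4.84206380e-01  4.68519799e-04
 -8.37081691e-01  5.78880489e-01]
```

```bash
python3 -m jog '0 0 -0.015 0 0 0 1; 0 0 -0.035 0 0 0 1; 0 0 -0.055 0 0 0 1; 0 0 -0.075 0 0 0 1; 0 0 -0.088 0 0 0 1; 0 0 -0.09 0 0 0 1; 0 0 -0.09 0 0 0 1; 0 0 -0.09 0 0 0 0.7; 0 0 -0.09 0 0 0 0.5; 0 0 -0.09 0 0 0 0.3' 20;  python3 - <<'E'
from h import *
c=robot.camera('side');cv2.imwrite('pics/g36.png',cv2.resize(c['img'][80:260,180:400,::-1],None,fx=3,fy=3))
c=robot.camera('top');cv2.imwrite('pics/g36t.png',cv2.resize(c['img'][130:290,120:360,::-1],None,fx=3,fy=3))
E
```

```text
clock: 2.87
ee_pos: [0.4029, 0.2624, 0.0527]
orientation: [-3.14, 0.002, -1.65]
ft_force: [0.0, 0.6, 0.3]
grip_width: 0.074
```

View pics/g36.png

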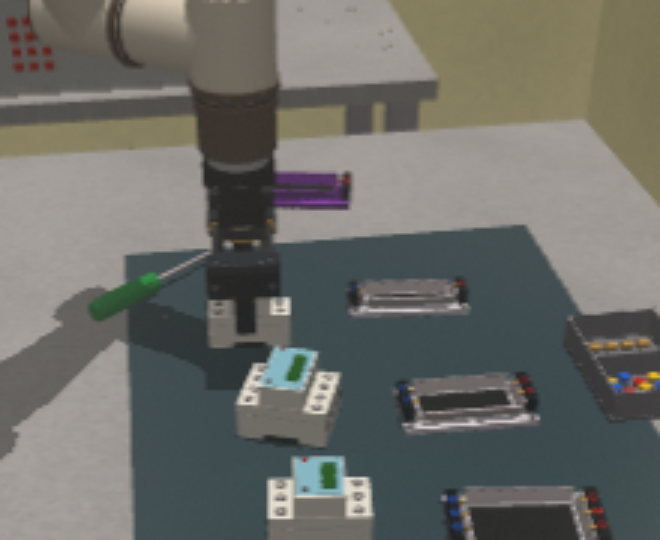

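Measured y is 7 mm off what I commanded, because the speed cap left the last row unreached. I correct that before closing.

```bash
python3 -m jog '0.001 -0.003 0 0 0 0 0.85; 0.003 -0.007 -0.001 0 0 0 0.8; 0.003 -0.007 -0.002 0 0 0 0.6; 0.003 -0.007 -0.002 0 0 0 0.5; 0.003 -0.007 -0.002 0 0 0 0.4; 0.003 -0.007 -0.002 0 0 0 0.3; 0.003 -0.007 -0.002 0 0 0 0.2; 0.003 -0.007 -0.002 0 0 0 0.2; 0.003 -0.007 -0.002 0 0 0 0.2; 0.003 -0.007 -0.002 0 0 0 0.2' 20;  python3 - <<'E'
from h import *
s=robot.state(); print(s['clock'],s['ee_pos'],s['orientation'],s['grip_width'])
E
```

```text
clock: 3.8
ee_pos: [0.4054, 0.2548, 0.0497]
orientation: [3.142, -0.0, -1.651]
ft_force: [0.5, -0.2, -0.4]
grip_width: 0.0358
3.8 [0.4053953  0.25482015 0.04966946] [ 3.14154330e+00 -4.50697915e-05 -1.65052888e+00] 0.03582886114027179
```

```bash
python3 -m jog '0 0 0.01 0 0 0 0.2; 0 0 0.03 0 0 0 0.2; 0.01 -0.008 0.05 0 0 0 0.2; 0.035 -0.028 0.07 0 0 0.01 0.2; 0.065 -0.052 0.075 0 0 0.02 0.2; 0.095 -0.076 0.075 0 0 0.03 0.2; 0.125 -0.1 0.075 0 0 0.04 0.2; 0.155 -0.124 0.075 0 0 0.05 0.2; 0.18 -0.144 0.075 0 0 0.056 0.2; 0.196 -0.157 0.075 0 0 0.056 0.2'; python3 -m jog '0.006 -0.004 0 0 0 0 0.2; 0.0095 -0.007 0 0 0 0 0.2; 0.0095 -0.007 0 0 0 0 0.2; 0.0095 -0.007 -0.01 0 0 0 0.2; 0.0095 -0.007 -0.02 0 0 0 0.2; 0.0095 -0.007 -0.03 0 0 0 0.2; 0.0095 -0.007 -0.035 0 0 0 0.2; 0.0095 -0.007 -0.035 0 0 0 0.2; 0.0095 -0.007 -0.035 0 0 0 0.2; 0.0095 -0.007 -0.035 0 0 0 0.2'; cat > look.py <<'E'
import sys
from h import *
s=robot.state(); print(s['clock'],s['ee_pos'].round(4),s['orientation'].round(4),s['grip_width'].round(4),s['ft_force'].round(1))
if len(sys.argv)>1:
    x,y,n=float(sys.argv[1]),float(sys.argv[2]),sys.argv[3]
    o=[]
    for cam in('top','side'):
        c=robot.camera(cam); u,v=w2p(c,[x,y,.03])[0].astype(int); u0=max(0,min(560-100,u-50)); v0=max(0,min(320,v-50))
        o.append(cv2.resize(c['img'][v0:v0+100,u0:u0+100,::-1],(400,400),interpolation=cv2.INTER_CUBIC))
    cv2.imwrite(f'pics/{n}.png',np.hstack(o))
E
python3 look.py .611 .09 p36a
```

```text
clock: 4.63
ee_pos: [0.6032, 0.0955, 0.1239]
orientation: [3.141, -0.0, -1.597]
ft_force: [0.1, -0.0, -1.6]
grip_width: 0.0362
clock: 5.47
ee_pos: [0.6112, 0.0911, 0.09]
orientation: [-3.141, 0.0, -1.594]
ft_force: [0.3, -0.4, -1.9]
grip_width: 0.036Traceback (most recent call last):
  File "look.py", line 3, in <module>
    s=robot.state(); print(s['clock'],s['ee_pos'].round(4),s['orientation'].round(4),s['grip_width'].round(4),s['ft_force'].round(1))
                                                                                     ^^^^^^^^^^^^^^^^^^^^^
AttributeError: 'float' object has no attribute 'round'
```

```bash
sed -i "s/s\['grip_width'\].round(4)/round(s['grip_width'],4)/" look.py
python3 look.py .611 .09 p36a
```

```text
5.4667 [0.6112 0.0911 0.09  ] [-3.141e+00  1.000e-04 -1.594e+00] 0.036 [ 0.3 -0.4 -1.9]
```

View pics/p36a.png

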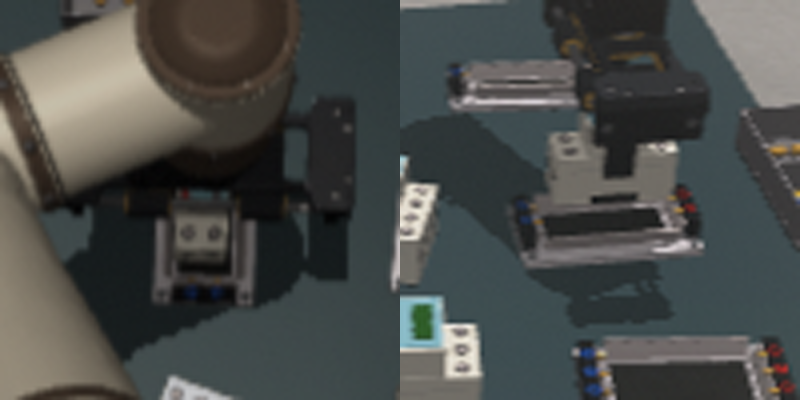

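Held meter_36 is level and centred above cradle_36 in both views, bottom about 40 mm up. I lower it slowly.

```bash
python3 -m jog '0 0 -0.004 0 0 0 0.2; 0 0 -0.009 0 0 0 0.2; 0 0 -0.014 0 0 0 0.2; 0 0 -0.019 0 0 0 0.2; 0 0 -0.023 0 0 0 0.2; 0 0 -0.026 0 0 0 0.2; 0 0 -0.028 0 0 0 0.2; 0 0 -0.029 0 0 0 0.2; 0 0 -0.03 0 0 0 0.2; 0 0 -0.03 0 0 0 0.2'; python3 look.py
```

```text
clock: 6.4
ee_pos: [0.611, 0.0908, 0.0596]
orientation: [-3.142, 0.0, -1.595]
ft_force: [-0.6, 1.3, -0.5]
grip_width: 0.0359
6.4 [0.611  0.0908 0.0596] [-3.1416  0.     -1.5945] 0.0359 [-0.6  1.3 -0.5]
```

```bash
python3 -m jog '0 0 -0.0005 0 0 0 0.2; 0 0 -0.001 0 0 0 0.2; 0 0 -0.0015 0 0 0 0.2; 0 0 -0.002 0 0 0 0.2; 0 0 -0.002 0 0 0 0.2; 0 0 -0.002 0 0 0 0.2; 0 0 -0.002 0 0 0 0.2; 0 0 -0.002 0 0 0 0.2; 0 0 -0.002 0 0 0 0.2; 0 0 -0.002 0 0 0 0.2'; python3 look.py
```

```text
clock: 7.23
ee_pos: [0.611, 0.0908, 0.0578]
orientation: [-3.142, 0.0, -1.595]
ft_force: [-0.2, 1.1, -0.3]
grip_width: 0.0359
7.2333 [0.611  0.0908 0.0578] [-3.1415  0.     -1.5945] 0.0359 [-0.2  1.1 -0.3]
```

```bash
python3 -m jog '0 0 -0.0005 0 0 0 0.2; 0 0 -0.001 0 0 0 0.2; 0 0 -0.001 0 0 0 0.2; 0 0 -0.001 0 0 0 0.2; 0 0 -0.001 0 0 0 0.45; 0 0 -0.001 0 0 0 0.5; 0 0 -0.001 0 0 0 0.55; 0 0 -0.001 0 0 0 0.6; 0 0 -0.001 0 0 0 0.65; 0 0 -0.001 0 0 0 0.7'; python3 look.py .611 .09 p36b
```

```text
clock: 8.07
ee_pos: [0.6109, 0.0908, 0.0565]
orientation: [3.141, -0.0, -1.595]
ft_force: [-0.0, 1.5, 0.1]
grip_width: 0.057
8.0667 [0.6109 0.0908 0.0565] [ 3.1415e+00 -1.0000e-04 -1.5946e+00] 0.057 [-0.   1.5  0.1]
```

View pics/p36b.png

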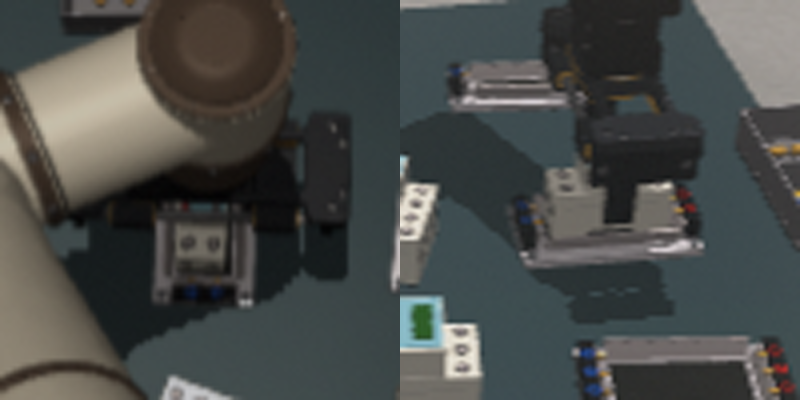

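meter_36 is in its pocket. I retreat and go to meter_54.

```bash
python3 -m jog '0 0 0.01 0 0 0 0.75; 0 0 0.035 0 0 0 0.9; 0 0 0.065 0 0 0 1; -0.01 -0.01 0.08 0 0 0 1; -0.035 -0.035 0.08 0 0 -0.02 1; -0.06 -0.06 0.08 0 0 -0.04 1; -0.085 -0.085 0.08 0 0 -0.06 1; -0.11 -0.11 0.08 0 0 -0.08 1; -0.135 -0.135 0.08 0 0 -0.101 1; -0.16 -0.15 0.08 0 0 -0.101 1'; python3 look.py
```

```text
clock: 9.0
ee_pos: [0.4496, -0.0608, 0.1375]
orientation: [-3.141, 0.0, -1.697]
ft_force: [0.5, -0.5, 0.5]
grip_width: 0.0865
9.0 [ 0.4496 -0.0608  0.1375] [-3.1406e+00  1.0000e-04 -1.6973e+00] 0.0865 [ 0.5 -0.5  0.5]
```

```bash
python3 -m jog '-0.008 -0.007 -0.005 0 0 0 1; -0.0147 -0.013 -0.01 0 0 0 1; -0.0147 -0.013 -0.03 0 0 0 1; -0.0147 -0.013 -0.05 0 0 0 1; -0.0147 -0.013 -0.07 0 0 0 1; -0.0147 -0.013 -0.082 0 0 0 1; -0.0147 -0.013 -0.0865 0 0 0 1; -0.0147 -0.013 -0.0865 0 0 0 0.8; -0.0147 -0.013 -0.0865 0 0 0 0.75; -0.0147 -0.013 -0.0865 0 0 0 0.7'; python3 look.py .436 -.072 g54
```

```text
clock: 9.83
ee_pos: [0.4373, -0.0719, 0.0509]
orientation: [-3.14, 0.0, -1.695]
ft_force: [0.3, -0.3, 0.6]
grip_width: 0.0742
9.8333 [ 0.4373 -0.0719  0.0509] [-3.1396e+00  5.0000e-04 -1.6950e+00] 0.0742 [ 0.3 -0.3  0.6]
```

View pics/g54.png

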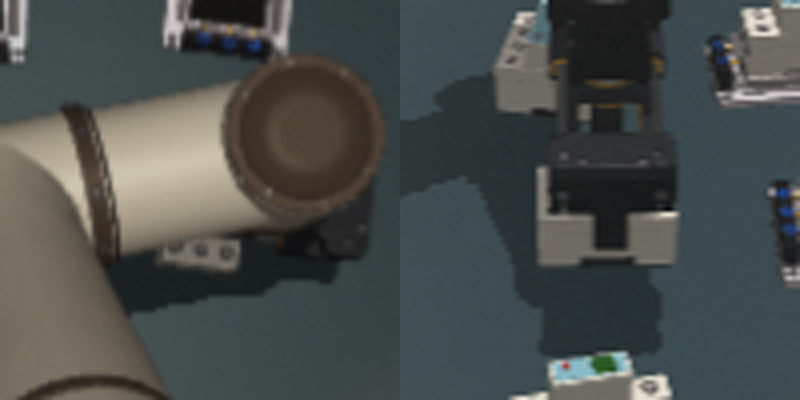

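The fingers straddle meter_54 with clearance. Closing.

```bash
python3 -m jog '-0.001 0 0 0 0 0 0.65; -0.001 0 0 0 0 0 0.6; -0.001 0 0 0 0 0 0.5; -0.001 0 0 0 0 0 0.4; -0.001 0 0 0 0 0 0.4; -0.001 0 0 0 0 0 0.4; -0.001 0 0 0 0 0 0.4; -0.001 0 0 0 0 0 0.4; -0.001 0 0 0 0 0 0.4; -0.001 0 0.002 0 0 0 0.4' 20; python3 look.py
```

```text
clock: 10.77
ee_pos: [0.4349, -0.0722, 0.052]
orientation: [3.141, -0.0, -1.696]
ft_force: [-0.2, 0.2, -2.1]
grip_width: 0.054
10.7667 [ 0.4349 -0.0722  0.052 ] [ 3.141  -0.     -1.6959] 0.054 [-0.2  0.2 -2.1]
```

```bash
python3 -m jog '0 0 0.01 0 0 0 0.4; 0 0 0.025 0 0 0 0.4; 0.005 0 0.04 0 0 0 0.4; 0.025 -0.003 0.055 0 0 0 0.4; 0.055 -0.007 0.065 0 0 0 0.4; 0.085 -0.011 0.065 0 0 0 0.4; 0.115 -0.016 0.065 0 0 0 0.4; 0.145 -0.021 0.065 0 0 0 0.4; 0.168 -0.024 0.065 0 0 0 0.4; 0.178 -0.026 0.06 0 0 0 0.4'; python3 look.py
```

```text
clock: 11.6
ee_pos: [0.6166, -0.0986, 0.112]
orientation: [-3.139, 0.0, -1.696]
ft_force: [0.4, -0.2, -1.5]
grip_width: 0.0536
11.6 [ 0.6166 -0.0986  0.112 ] [-3.1386e+00  1.0000e-04 -1.6957e+00] 0.0536 [ 0.4 -0.2 -1.5]
```

```bash
python3 -m jog '0 0 -0.003 0 0 0 0.4; 0 0 -0.01 0 0 0 0.4; 0 0 -0.017 0 0 0 0.4; 0 0 -0.022 0 0 0 0.4; 0 0 -0.022 0 0 0 0.4; 0 0 -0.022 0 0 0 0.4; 0 0 -0.022 0 0 0 0.4; 0 0 -0.022 0 0 0 0.4; 0 0 -0.022 0 0 0 0.4; 0 0 -0.022 0 0 0 0.4'; python3 look.py .616 -.098 p54a
```

```text
clock: 12.43
ee_pos: [0.6134, -0.0982, 0.0906]
orientation: [-3.141, 0.0, -1.696]
ft_force: [-0.7, 0.2, -1.5]
grip_width: 0.0541
12.4333 [ 0.6134 -0.0982  0.0906] [-3.1409e+00  2.0000e-04 -1.6956e+00] 0.0541 [-0.7  0.2 -1.5]
```

View pics/p54a.png

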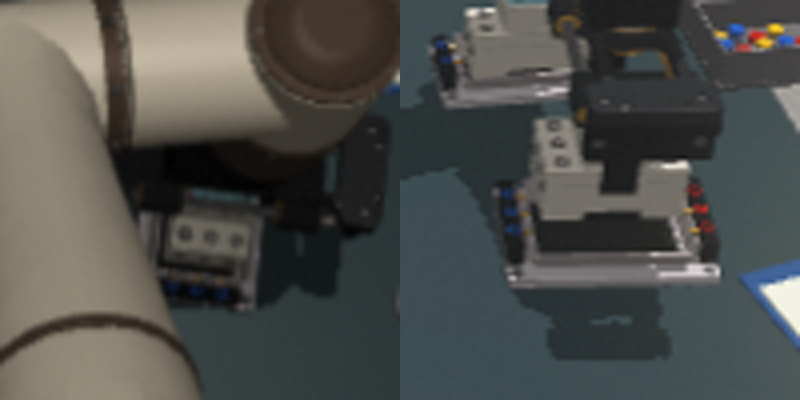

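Alignment looks good. I nudge +2 mm in x and lower.

```bash
python3 -m jog '0.001 0 -0.003 0 0 0 0.4; 0.002 0 -0.008 0 0 0 0.4; 0.002 0 -0.013 0 0 0 0.4; 0.002 0 -0.018 0 0 0 0.4; 0.002 0 -0.023 0 0 0 0.4; 0.002 0 -0.026 0 0 0 0.4; 0.002 0 -0.028 0 0 0 0.4; 0.002 0 -0.0295 0 0 0 0.4; 0.002 0 -0.0305 0 0 0 0.4; 0.002 0 -0.0305 0 0 0 0.4'; python3 look.py;  python3 -m jog '0 0 -0.0005 0 0 0 0.4; 0 0 -0.001 0 0 0 0.4; 0 0 -0.0015 0 0 0 0.4; 0 0 -0.002 0 0 0 0.4; 0 0 -0.002 0 0 0 0.4; 0 0 -0.002 0 0 0 0.4; 0 0 -0.002 0 0 0 0.4; 0 0 -0.002 0 0 0 0.4; 0 0 -0.002 0 0 0 0.4; 0 0 -0.002 0 0 0 0.4'; python3 look.py .616 -.098 p54b
```

```text
clock: 13.37
ee_pos: [0.6152, -0.0982, 0.0596]
orientation: [3.141, -0.0, -1.696]
ft_force: [1.2, -0.4, -1.0]
grip_width: 0.0542
13.3667 [ 0.6152 -0.0982  0.0596] [ 3.1415 -0.     -1.6957] 0.0542 [ 1.2 -0.4 -1. ]
clock: 14.2
ee_pos: [0.6154, -0.0982, 0.0587]
orientation: [-3.141, -0.0, -1.695]
ft_force: [-2.9, 1.0, 5.7]
grip_width: 0.0542
14.2 [ 0.6154 -0.0982  0.0587] [-3.1408e+00 -1.0000e-04 -1.6953e+00] 0.0542 [-2.9  1.   5.7]
```

View pics/p54b.png

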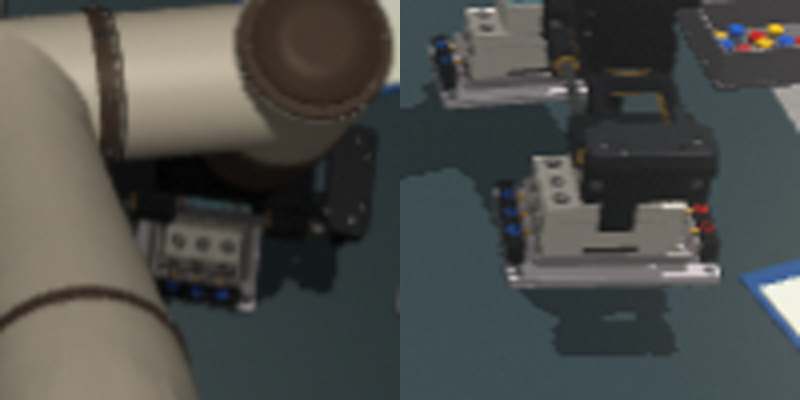

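Contact at 5.7 N, with the meter inside the pocket. Release, then move to meter_18.

```bash
python3 -m jog '0 0 0 0 0 0 0.65; 0 0 0 0 0 0 0.7; 0 0 0 0 0 0 0.75; 0 0 0 0 0 0 0.8; 0 0 0.01 0 0 0 0.8; 0 0 0.03 0 0 0 0.8; 0 0 0.06 0 0 0 0.8; -0.01 -0.007 0.08 0 0 0.02 0.8; -0.035 -0.025 0.08 0 0 0.06 0.8; -0.06 -0.043 0.08 0 0 0.1 0.7'; python3 look.py; python3 -m jog '-0.025 -0.018 0 0 0 0.02 0.7; -0.05 -0.035 0 0 0 0.04 0.7; -0.075 -0.052 0 0 0 0.06 0.7; -0.1 -0.069 0 0 0 0.08 0.7; -0.125 -0.086 0 0 0 0.08 0.7; -0.145 -0.1 0 0 0 0.08 0.7; -0.154 -0.104 0 0 0 0.08 0.7; -0.154 -0.104 0 0 0 0.08 0.7; -0.154 -0.104 0 0 0 0.08 0.7; -0.154 -0.104 0 0 0 0.08 0.7'; python3 look.py .616 -.098 p54c
```

```text
clock: 15.13
ee_pos: [0.5563, -0.1412, 0.14]
orientation: [-3.137, -0.0, -1.592]
ft_force: [-0.5, -1.1, -0.6]
grip_width: 0.0674
15.1333 [ 0.5563 -0.1412  0.14  ] [-3.1366 -0.     -1.5918] 0.0674 [-0.5 -1.1 -0.6]
clock: 15.97
ee_pos: [0.4026, -0.245, 0.1382]
orientation: [-3.14, -0.001, -1.515]
ft_force: [-0.3, -0.5, 0.8]
grip_width: 0.0609
15.9667 [ 0.4026 -0.245   0.1382] [-3.1400e+00 -7.0000e-04 -1.5147e+00] 0.0609 [-0.3 -0.5  0.8]
```

View pics/p54c.png

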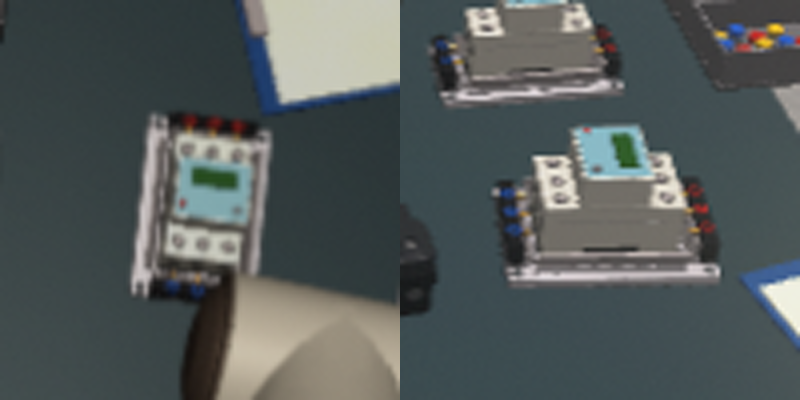

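meter_54 is seated. I descend on meter_18.

```bash
python3 -m jog '-0.001 0 -0.01 0 0 0 0.7; -0.001 0 -0.03 0 0 0 0.7; -0.001 0 -0.05 0 0 0 0.7; -0.001 0 -0.07 0 0 0 0.7; -0.001 0 -0.082 0 0 0 0.7; -0.001 0 -0.0875 0 0 0 0.7; -0.001 0 -0.0875 0 0 0 0.7; -0.001 0 -0.0875 0 0 0 0.6; -0.001 0 -0.0875 0 0 0 0.55; -0.001 0 -0.0875 0 0 0 0.5'; python3 look.py .401 -.245 g18
```

```text
clock: 16.9
ee_pos: [0.4011, -0.2453, 0.0511]
orientation: [-3.14, -0.001, -1.515]
ft_force: [0.3, 0.6, -0.6]
grip_width: 0.0487
16.9 [ 0.4011 -0.2453  0.0511] [-3.1395e+00 -7.0000e-04 -1.5152e+00] 0.0487 [ 0.3  0.6 -0.6]
```

View pics/g18.png

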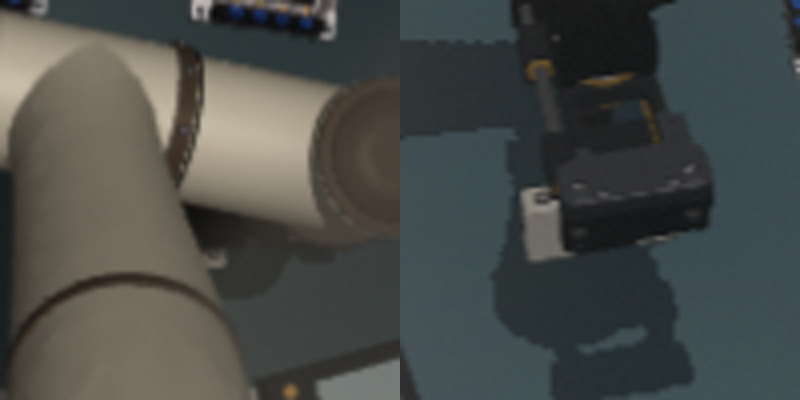

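```bash
python3 -m jog '0 0 0 0 0 0 0.45; 0 0 0 0 0 0 0.4; 0 0 0 0 0 0 0.35; 0 0 0 0 0 0 0.3; 0 0 0 0 0 0 0.25; 0 0 0 0 0 0 0.2; 0 0 0 0 0 0 0.1; 0 0 0 0 0 0 0.1; 0 0 0 0 0 0 0.1; 0 0 0 0 0 0 0.1' 15; python3 look.py
```

```text
clock: 17.83
ee_pos: [0.4002, -0.2452, 0.0502]
orientation: [3.142, -0.0, -1.516]
ft_force: [-0.5, 0.2, -0.5]
grip_width: 0.0179
17.8333 [ 0.4002 -0.2452  0.0502] [ 3.1415 -0.     -1.5156] 0.0179 [-0.5  0.2 -0.5]
```

Gripped at 17.9 mm. I lift and carry it to cradle_18.

```bash
python3 -m jog '0 0 0.01 0 0 0 0.1; 0 0 0.035 0 0 0 0.1; 0 0 0.065 0 0 0 0.1; 0.003 0.01 0.09 0 0 0 0.1; 0.013 0.037 0.1 0 0 0 0.1; 0.024 0.068 0.1 0 0 -0.02 0.1; 0.036 0.1 0.1 0 0 -0.04 0.1; 0.048 0.135 0.1 0 0 -0.06 0.1; 0.06 0.17 0.1 0 0 -0.08 0.1; 0.073 0.205 0.1 0 0 -0.1 0.1'; python3 look.py; python3 -m jog '0.012 0.034 0 0 0 -0.01 0.1; 0.024 0.068 0 0 0 -0.02 0.1; 0.036 0.102 0 0 0 -0.03 0.1; 0.048 0.137 0 0 0 -0.043 0.1; 0.061 0.172 0 0 0 -0.043 0.1; 0.074 0.207 0 0 0 -0.043 0.1; 0.086 0.242 0 0 0 -0.043 0.1; 0.098 0.277 0 0 0 -0.043 0.1; 0.108 0.307 0 0 0 -0.043 0.1; 0.115 0.327 -0.005 0 0 -0.043 0.1'; python3 look.py
```

```text
clock: 18.67
ee_pos: [0.4729, -0.0386, 0.1502]
orientation: [3.141, 0.0, -1.617]
ft_force: [1.3, -0.8, -1.6]
grip_width: 0.0178
18.6667 [ 0.4729 -0.0386  0.1502] [ 3.1412e+00  1.0000e-04 -1.6169e+00] 0.0178 [ 1.3 -0.8 -1.6]
clock: 19.5
ee_pos: [0.5892, 0.2901, 0.1454]
orientation: [-3.14, 0.001, -1.657]
ft_force: [0.4, -0.0, -0.7]
grip_width: 0.0179
19.5 [0.5892 0.2901 0.1454] [-3.1399e+00  1.3000e-03 -1.6566e+00] 0.0179 [ 0.4 -0.  -0.7]
```

```bash
python3 -m jog '0.003 0.007 0 0 0 0 0.1; 0.006 0.013 -0.002 0 0 0 0.1; 0.007 0.0147 -0.008 0 0 0 0.1; 0.007 0.0147 -0.02 0 0 0 0.1; 0.007 0.0147 -0.033 0 0 0 0.1; 0.007 0.0147 -0.045 0 0 0 0.1; 0.007 0.0147 -0.055 0 0 0 0.1; 0.007 0.0147 -0.055 0 0 0 0.1; 0.007 0.0147 -0.055 0 0 0 0.1; 0.007 0.0147 -0.055 0 0 0 0.1'; python3 look.py .595 .30 p18a
```

```text
clock: 20.33
ee_pos: [0.5957, 0.3014, 0.0907]
orientation: [-3.141, 0.0, -1.659]
ft_force: [0.8, 0.3, -1.2]
grip_width: 0.0178
20.3333 [0.5957 0.3014 0.0907] [-3.1407e+00  5.0000e-04 -1.6587e+00] 0.0178 [ 0.8  0.3 -1.2]
```

View pics/p18a.png

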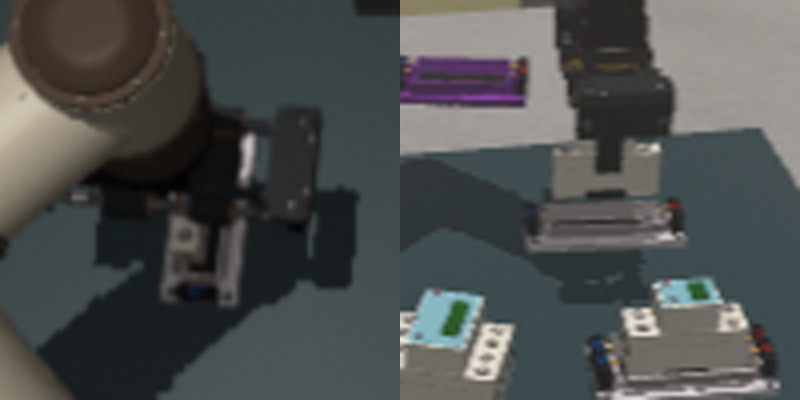

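Meter_18 is over the cradle; the top-view offset matches height parallax. Lowering.

```bash
python3 -m jog '0 0 -0.003 0 0 0 0.1; 0 0 -0.008 0 0 0 0.1; 0 0 -0.013 0 0 0 0.1; 0 0 -0.018 0 0 0 0.1; 0 0 -0.023 0 0 0 0.1; 0 0 -0.026 0 0 0 0.1; 0 0 -0.028 0 0 0 0.1; 0 0 -0.0295 0 0 0 0.1; 0 0 -0.0305 0 0 0 0.1; 0 0 -0.0305 0 0 0 0.1'; python3 look.py;  python3 -m jog '0 0 -0.0005 0 0 0 0.1; 0 0 -0.001 0 0 0 0.1; 0 0 -0.0015 0 0 0 0.1; 0 0 -0.002 0 0 0 0.1; 0 0 -0.002 0 0 0 0.1; 0 0 -0.002 0 0 0 0.1; 0 0 -0.002 0 0 0 0.1; 0 0 -0.002 0 0 0 0.1; 0 0 -0.002 0 0 0 0.1; 0 0 -0.002 0 0 0 0.1'; python3 look.py .595 .30 p18b
```

```text
clock: 21.27
ee_pos: [0.5952, 0.3015, 0.0596]
orientation: [3.141, -0.0, -1.659]
ft_force: [-0.5, -0.4, -0.9]
grip_width: 0.018
21.2667 [0.5952 0.3015 0.0596] [ 3.1415e+00 -1.0000e-04 -1.6586e+00] 0.018 [-0.5 -0.4 -0.9]
clock: 22.1
ee_pos: [0.5954, 0.3016, 0.0583]
orientation: [-3.141, 0.0, -1.658]
ft_force: [-0.7, -0.3, 4.6]
grip_width: 0.0179
22.1 [0.5954 0.3016 0.0583] [-3.1411e+00  3.0000e-04 -1.6584e+00] 0.0179 [-0.7 -0.3  4.6]
```

View pics/p18b.png

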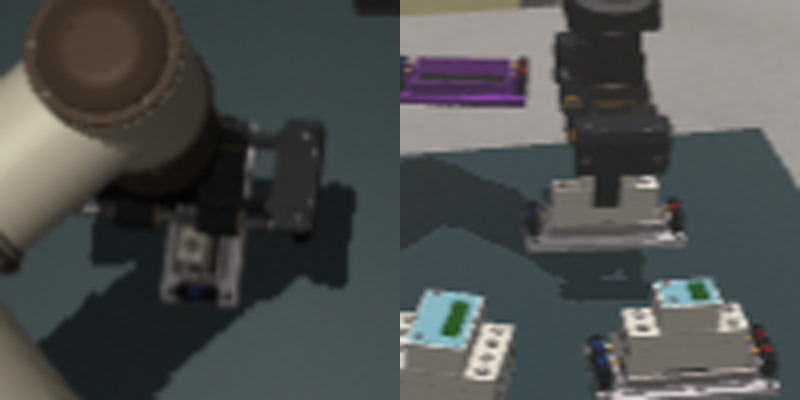

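Contact at 4.6 N at the expected height. I release, rise, and turn by -1.84 on the way to meter_72. That direction keeps joint 6 in range at cradle_72.

```bash
python3 -m jog '0 0 0 0 0 0 0.25; 0 0 0 0 0 0 0.35; 0 0 0 0 0 0 0.45; 0 0 0 0 0 0 0.5; 0 0 0.01 0 0 0 0.5; 0 0 0.035 0 0 0 0.6; 0 0 0.065 0 0 0 0.8; 0 0 0.09 0 0 -0.1 1; -0.01 -0.01 0.1 0 0 -0.22 1; -0.03 -0.035 0.1 0 0 -0.34 1'; python3 look.py; python3 -m jog '-0.015 -0.02 0 0 0 -0.12 1; -0.03 -0.04 0 0 0 -0.24 1; -0.045 -0.06 0 0 0 -0.36 1; -0.06 -0.08 0 0 0 -0.48 1; -0.075 -0.1 0 0 0 -0.6 1; -0.09 -0.115 0 0 0 -0.72 1; -0.105 -0.13 0 0 0 -0.84 1; -0.12 -0.145 0 0 0 -0.96 1; -0.13 -0.16 0 0 0 -1.08 1; -0.135 -0.17 0 0 0 -1.2 1'; python3 look.py; python3 -m jog '0 0 0 0 0 -0.12 1; 0 0 0 0 0 -0.24 1; 0 0 0 0 0 -0.298 1; 0 0 0 0 0 -0.298 1; 0 0 0 0 0 -0.298 1; 0 0 0 0 0 -0.298 1; 0 0 0 0 0 -0.298 1; 0 0 0 0 0 -0.298 1; 0 0 0 0 0 -0.298 1; 0 0 0 0 0 -0.298 1'; python3 look.py .595 .3 p18c
```

```text
clock: 23.03
ee_pos: [0.5685, 0.2695, 0.162]
orientation: [-3.136, 0.009, -2.002]
ft_force: [-0.2, -0.3, 0.6]
grip_width: 0.0691
23.0333 [0.5685 0.2695 0.162 ] [-3.1356  0.0088 -2.002 ] 0.0691 [-0.2 -0.3  0.6]
clock: 23.87
ee_pos: [0.4288, 0.0952, 0.1584]
orientation: [3.141, 0.0, 3.078]
ft_force: [-0.5, -0.4, 0.0]
grip_width: 0.0871
23.8667 [0.4288 0.0952 0.1584] [3.1412e+00 1.0000e-04 3.0784e+00] 0.0871 [-0.5 -0.4  0. ]
clock: 24.7
ee_pos: [0.4302, 0.0965, 0.1577]
orientation: [-3.141, -0.0, 2.787]
ft_force: [0.5, -0.0, -0.6]
grip_width: 0.0867
24.7 [0.4302 0.0965 0.1577] [-3.1415e+00 -1.0000e-04  2.7869e+00] 0.0867 [ 0.5 -0.  -0.6]
```

View pics/p18c.png

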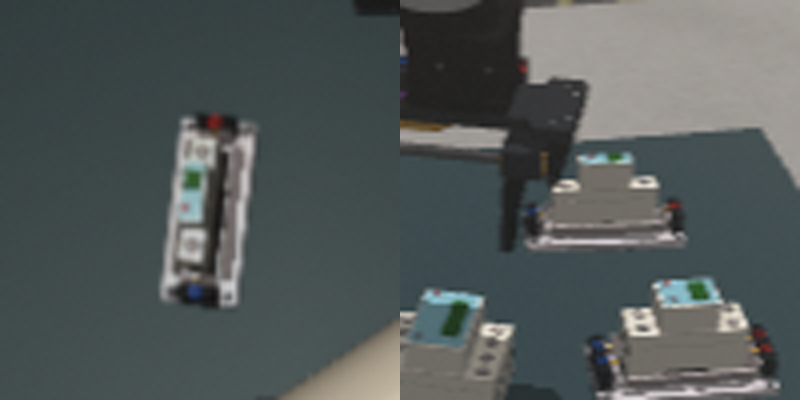

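meter_18 is in its pocket. The gripper is above meter_72 with yaw matched, so I descend to fingertip height of about 46.5 mm.

```bash
python3 -m jog '0 0 -0.01 0 0 0 1; 0 0 -0.03 0 0 0 1; 0 0 -0.05 0 0 0 1; 0 0 -0.07 0 0 0 1; 0 0 -0.082 0 0 0 1; 0 0 -0.087 0 0 0 1; 0 0 -0.089 0 0 0 1; 0 0 -0.089 0 0 0 0.85; 0 0 -0.089 0 0 0 0.8; 0 0 -0.089 0 0 0 0.75' 25; python3 look.py .43 .097 g72
```

```text
clock: 25.63
ee_pos: [0.4308, 0.0968, 0.0695]
orientation: [3.14, 0.001, 2.787]
ft_force: [-0.4, -0.4, 0.2]
grip_width: 0.0742
25.6333 [0.4308 0.0968 0.0695] [3.1400e+00 1.3000e-03 2.7868e+00] 0.0742 [-0.4 -0.4  0.2]
```

View pics/g72.png

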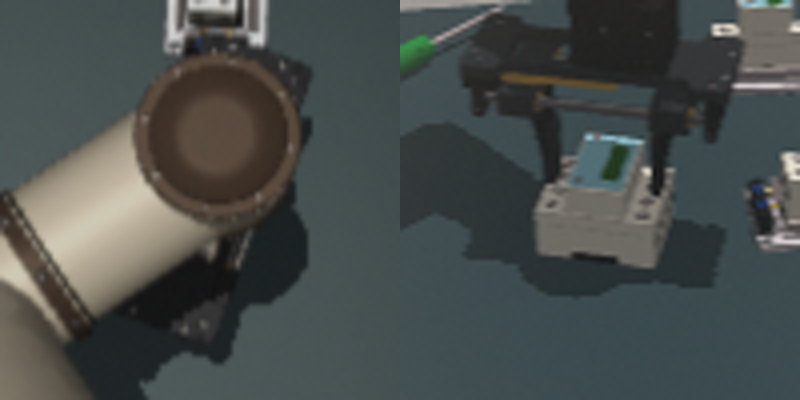

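The fingers are either side of the raised front. Closing at 25 N.

```bash
python3 -m jog '0 0 0 0 0 0 0.7; 0 0 0 0 0 0 0.65; 0 0 0 0 0 0 0.6; 0 0 0 0 0 0 0.55; 0 0 0 0 0 0 0.45; 0 0 0 0 0 0 0.4; 0 0 0 0 0 0 0.35; 0 0 0 0 0 0 0.35; 0 0 0 0 0 0 0.35; 0 0 0 0 0 0 0.35' 25; python3 look.py
```

```text
clock: 26.57
ee_pos: [0.4303, 0.0965, 0.0687]
orientation: [3.142, 0.0, 2.787]
ft_force: [0.4, 0.4, -0.0]
grip_width: 0.0444
26.5667 [0.4303 0.0965 0.0687] [3.1415e+00 1.0000e-04 2.7867e+00] 0.0444 [ 0.4  0.4 -0. ]
```

```bash
python3 -m jog '0 0 0.005 0 0 0 0.35; 0 0 0.015 0 0 0 0.35; 0 0 0.03 0 0 0 0.35; 0 0 0.05 0 0 0 0.35; 0 0 0.07 0 0 0 0.35; 0.002 -0.004 0.087 0 0 0 0.35; 0.007 -0.016 0.096 0 0 0 0.35; 0.015 -0.036 0.1 0 0 0.02 0.35; 0.026 -0.062 0.1 0 0 0.04 0.35; 0.038 -0.09 0.1 0 0 0.06 0.35'; python3 look.py; python3 -m jog '0.012 -0.028 0 0 0 0.02 0.35; 0.024 -0.057 0 0 0 0.04 0.35; 0.036 -0.086 0 0 0 0.06 0.35; 0.048 -0.115 0 0 0 0.08 0.35; 0.06 -0.144 0 0 0 0.1 0.35; 0.072 -0.173 0 0 0 0.12 0.35; 0.084 -0.202 0 0 0 0.14 0.35; 0.095 -0.228 0 0 0 0.156 0.35; 0.104 -0.25 0 0 0 0.156 0.35; 0.111 -0.266 0 0 0 0.156 0.35'; python3 look.py .60 -.308 p72z
```

```text
clock: 27.4
ee_pos: [0.4679, 0.006, 0.1691]
orientation: [3.141, -0.0, 2.849]
ft_force: [0.4, 0.2, -3.1]
grip_width: 0.0448
27.4 [0.4679 0.006  0.1691] [ 3.1409e+00 -3.0000e-04  2.8491e+00] 0.0448 [ 0.4  0.2 -3.1]
clock: 28.23
ee_pos: [0.579, -0.2614, 0.1676]
orientation: [3.141, -0.002, 3.001]
ft_force: [0.2, -0.8, -2.3]
grip_width: 0.0448
28.2333 [ 0.579  -0.2614  0.1676] [ 3.1411e+00 -2.1000e-03  3.0007e+00] 0.0448 [ 0.2 -0.8 -2.3]
```

View pics/p72z.png

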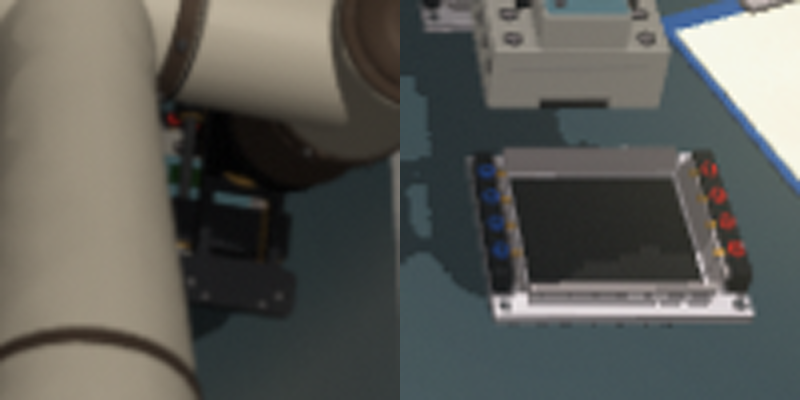

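```bash
python3 -m jog '0.005 -0.011 0 0 0 0 0.35; 0.012 -0.026 0 0 0 0 0.35; 0.018 -0.04 0 0 0 0 0.35; 0.022 -0.0485 -0.004 0 0 0 0.35; 0.022 -0.0485 -0.014 0 0 0 0.35; 0.022 -0.0485 -0.028 0 0 0 0.35; 0.022 -0.0485 -0.042 0 0 0 0.35; 0.022 -0.0485 -0.053 0 0 0 0.35; 0.022 -0.0485 -0.06 0 0 0 0.35; 0.022 -0.0485 -0.06 0 0 0 0.35'; python3 look.py .60 -.308 p72a
```

```text
clock: 29.17
ee_pos: [0.5998, -0.307, 0.1061]
orientation: [3.14, -0.005, 3.003]
ft_force: [0.3, -0.0, -3.0]
grip_width: 0.0448
29.1667 [ 0.5998 -0.307   0.1061] [ 3.1405 -0.0048  3.0028] 0.0448 [ 0.3 -0.  -3. ]
```

View pics/p72a.png

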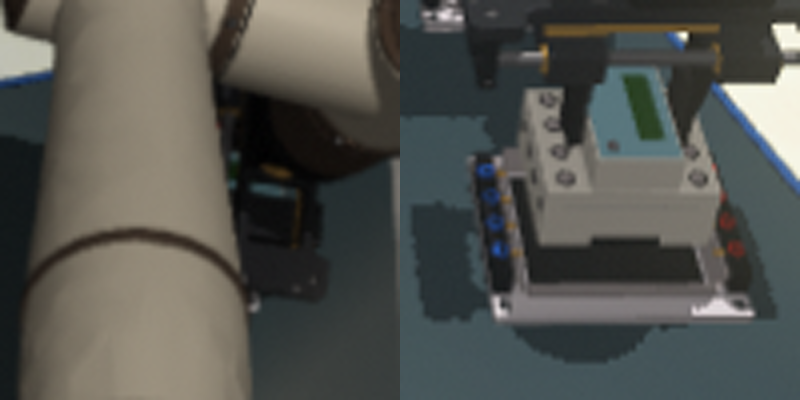

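```bash
python3 -m jog '0.001 -0.001 -0.003 0 0 0 0.35; 0.001 -0.001 -0.006 0 0 0 0.35; 0.001 -0.001 -0.009 0 0 0 0.35; 0.001 -0.001 -0.011 0 0 0 0.35; 0.001 -0.001 -0.012 0 0 0 0.35; 0.001 -0.001 -0.012 0 0 0 0.35; 0.001 -0.001 -0.012 0 0 0 0.35; 0.001 -0.001 -0.012 0 0 0 0.35; 0.001 -0.001 -0.012 0 0 0 0.35; 0.001 -0.001 -0.012 0 0 0 0.35'; python3 look.py; python3 - <<'E'
from fit import *
c=robot.camera('side'); im=cv2.resize(c['img'][:,:,::-1],None,fx=3,fy=3,interpolation=cv2.INTER_CUBIC)
z=robot.state()['ee_pos'][2]-.0687
draw(c,im,meter_parts(72,z),(.6021,-.3068,-.1406)); draw(c,im,cradle_parts(72)[:1],(.6021,-.3068,-.1406))
cv2.imwrite('pics/p72o.png',im[780:1080,930:1330])
E
```

```text
clock: 30.1
ee_pos: [0.6023, -0.309, 0.0969]
orientation: [-3.142, 0.0, 3.003]
ft_force: [-0.2, -0.1, -1.6]
grip_width: 0.0446
30.1 [ 0.6023 -0.309   0.0969] [-3.1415e+00  3.0000e-04  3.0027e+00] 0.0446 [-0.2 -0.1 -1.6]
```

View pics/p72o.png

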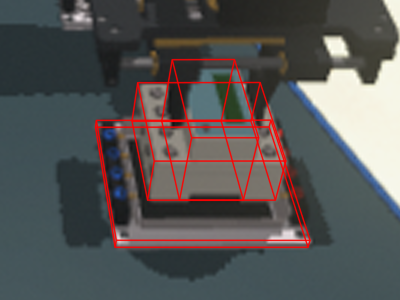

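The held meter coincides with the model centred in the pocket to about 1 mm. I lower it the rest of the way.

```bash
python3 -m jog '-0.001 0 -0.003 0 0 0 0.35; -0.001 0 -0.006 0 0 0 0.35; -0.001 0 -0.009 0 0 0 0.35; -0.001 0 -0.012 0 0 0 0.35; -0.001 0 -0.014 0 0 0 0.35; -0.001 0 -0.016 0 0 0 0.35; -0.001 0 -0.0175 0 0 0 0.35; -0.001 0 -0.0185 0 0 0 0.35; -0.001 0 -0.0185 0 0 0 0.35; -0.001 0 -0.0185 0 0 0 0.35'; python3 look.py; python3 -m jog '0 0 -0.0005 0 0 0 0.35; 0 0 -0.001 0 0 0 0.35; 0 0 -0.0015 0 0 0 0.35; 0 0 -0.002 0 0 0 0.35; 0 0 -0.002 0 0 0 0.35; 0 0 -0.002 0 0 0 0.35; 0 0 -0.002 0 0 0 0.35; 0 0 -0.002 0 0 0 0.35; 0 0 -0.002 0 0 0 0.35; 0 0 -0.002 0 0 0 0.35'; python3 look.py .60 -.308 p72b
```

```text
clock: 30.98
ee_pos: [0.6013, -0.309, 0.0782]
orientation: [-3.142, 0.0, 3.003]
ft_force: [-0.2, 0.4, -2.5]
grip_width: 0.0449
30.9833 [ 0.6013 -0.309   0.0782] [-3.1415  0.      3.0026] 0.0449 [-0.2  0.4 -2.5]
clock: 31.82
ee_pos: [0.6013, -0.309, 0.0768]
orientation: [-3.141, 0.0, 3.003]
ft_force: [-2.0, 3.2, 4.8]
grip_width: 0.0449
31.8167 [ 0.6013 -0.309   0.0768] [-3.1414e+00  3.0000e-04  3.0028e+00] 0.0449 [-2.   3.2  4.8]
```

View pics/p72b.png

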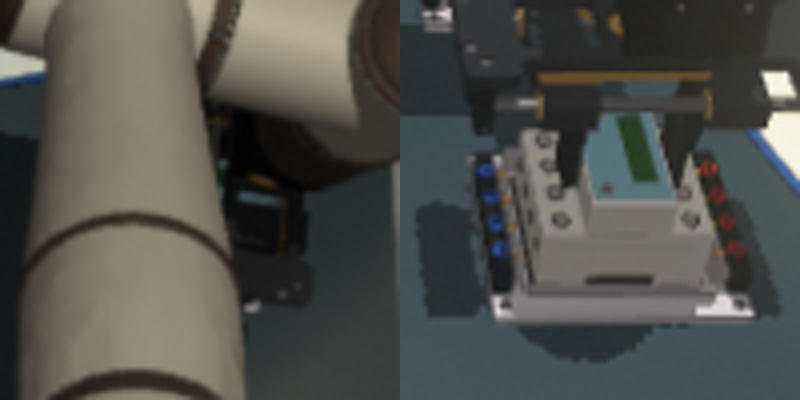

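Contact at exactly the expected seated height. I release, rise, and pull back so both cameras can see.

```bash
python3 -m jog '0 0 0 0 0 0 0.55; 0 0 0 0 0 0 0.6; 0 0 0 0 0 0 0.65; 0 0 0 0 0 0 0.7; 0 0 0.002 0 0 0 0.75; 0 0 0.01 0 0 0 0.8; 0 0 0.03 0 0 0 0.8; 0 0 0.06 0 0 0 0.8; 0 0 0.09 0 0 0 0.8; -0.01 0.005 0.12 0 0 0 0.8'; python3 -m jog '-0.03 0.02 0 0 0 0 0.8; -0.06 0.04 0 0 0 0 0.8; -0.09 0.06 0 0 0 0 0.8; -0.12 0.08 0 0 0 0 0.8; -0.15 0.1 0 0 0 0 0.8; -0.18 0.14 0 0 0 0 0.8; -0.19 0.17 0 0 0 0 0.8; -0.19 0.2 0 0 0 0 0.8; -0.19 0.23 0 0 0 0 0.8; -0.19 0.25 0 0 0 0 0.8'; cat > f2.py <<'E'
from fit import *
for n in('top','side'):
    c=robot.camera(n); cv2.imwrite(f'pics/{n}_e.png',c['img'][:,:,::-1])
    im=cv2.resize(c['img'][:,:,::-1],None,fx=3,fy=3,interpolation=cv2.INTER_CUBIC)
    cv2.imwrite(f'pics/{n}_ec.png',im[390:640,540:1335] if n=='top' else im[480:1050,880:1290])
    hsv=cv2.cvtColor(c['img'],cv2.COLOR_RGB2HSV)
    for w,(x,y,t) in {18:(.596,.3015,-.088),36:(.6113,.0908,-.0236),54:(.6163,-.0981,-.127),72:(.6012,-.3084,-.139)}.items():
        # face centroid: light blue + green display pixels near expected location
        u,v=w2p(c,[x,y,.074])[0]; m=((hsv[...,0]>35)&(hsv[...,0]<105)&(hsv[...,1]>50)&(hsv[...,2]>70)).astype(np.uint8)
        k=np.zeros_like(m); cv2.circle(k,(int(u),int(v)),22,1,-1); m&=k
        nl,lab,st,ce=cv2.connectedComponentsWithStats(m); i=1+np.argmax(st[1:,4])
        pts=np.argwhere(lab==i)[:,::-1].astype(np.float32); P=p2w(c,pts,.074)[:,:2].astype(np.float32)
        r=cv2.minAreaRect(P*1000); print(n,w,'face-cradle',np.round(P.mean(0)*1000-[x*1000,y*1000],1),'size',np.round(r[1],0),'ang',round(r[2],1),'exp',round(np.degrees(t),1))
E
python3 f2.py
```

```text
clock: 32.75
ee_pos: [0.5923, -0.3046, 0.1978]
orientation: [-3.141, 0.001, 3.003]
ft_force: [0.3, -0.5, 0.3]
grip_width: 0.0694
clock: 33.58
ee_pos: [0.4011, -0.0522, 0.1975]
orientation: [3.14, 0.003, 3.004]
ft_force: [-0.5, 0.0, 0.2]
grip_width: 0.0697
top 18 face-cradle [ 1.4 -0.7] size [34. 11.] ang 0.1 exp -5.0
top 36 face-cradle [-0.1 -0.5] size [34. 31.] ang 0.4 exp -1.4
top 54 face-cradle [-0.7  0.1] size [47. 38.] ang 84.2 exp -7.3
top 72 face-cradle [-2.1 -1.1] size [68. 39.] ang 82.2 exp -8.0
side 18 face-cradle [3.5 4.9] size [38. 13.] ang 3.9 exp -5.0
side 36 face-cradle [ 0.5 19.2] size [146. 135.] ang 83.9 exp -1.4
side 54 face-cradle [ 9.3 26.6] size [116. 115.] ang 81.5 exp -7.3
side 72 face-cradle [ 1.9 -0.2] size [66. 40.] ang 81.9 exp -8.0
```

View pics/top_ec.png

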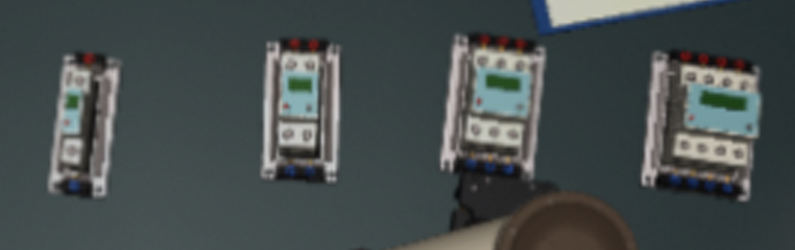

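View pics/side_e.png

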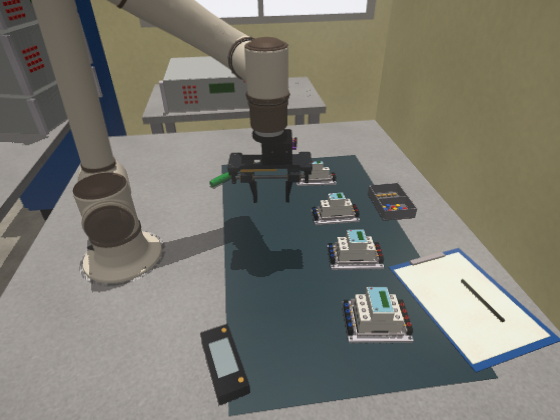

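View pics/side_ec.png

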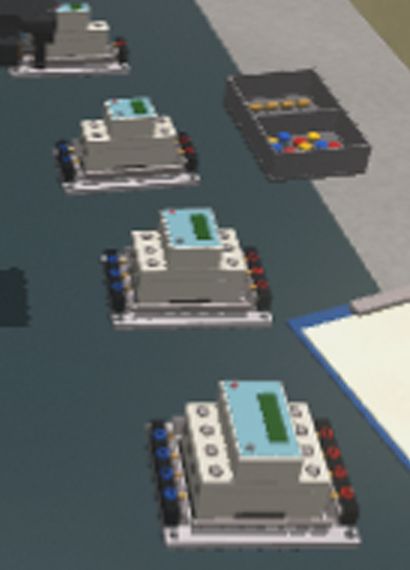

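All four meters stand upright in their own cradles. In the top view the face centres are within about 2.5 mm of pocket centre. The cover (224,362) and the screwdriver have not moved, and the arm is clear.

```bash
python3 -c "
from rig import robot
print(robot.hand_in()); print(robot.state()['clock'])"
```

```text
the job is handed in; nothing more can be done
None
the job is handed in; nothing more can be done
```

All four meters (36, 54, 18, then 72) are in their matching cradles, face up, and I handed the job in at about 34 s of the 102 s. The purple look-alike cradle, the terminal cover and the screwdriver were not touched.

- **Setting down:** meters 18, 54 and 72 showed floor contact of about 5 N, within about 1 mm of the expected seated height. Meter_36 showed no clear contact force. I released it about 1 mm below its expected seated height, and it looked flat in both views.
- **Final position:** the top view puts the face centres within about 2.5 mm of the pocket centres, and all four look upright and level.
- **Checks that failed or disagreed:**
    - The side-view face check failed for meters 36 and 54, because its colour mask spilled onto the mat.
    - For meter_18 the side-view check read 3.5 mm and 4.9 mm off in x and y. The gripper partly hid it in that view; an earlier clear picture showed it seated.
    - The face angles the top view gave for meters 18 and 36 were off by 5° and 2°, from few pixels.

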